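Sift small nuts out of pipe sockets on the booth's sieve bin

TASK

Carry the loaded blue sieve level to the green catch bin and set it down gently between the guide lips on its two rails, then, sliding it slowly along the rails, feel for the red spring buffer first and the yellow one second, pressing each lightly and never bottoming either of them. Then shake the sieve briskly side to side on the rails between the buffers until all five small nuts have dropped into the bin, and finally put the sieve, with both big sockets still in it, flat on the middle of the black mat and let go. Spill nothing and leave the other things on the bench where they are.

Things in the scene. Friction and masses are not known exactly. Their poses are not given: they have to be found in the camera images.
- sieve: Blue steel sieve with orange arched handle, 0.34 to 0.48 kg plus 0.27 kg load. Origin: centre of its underside; z up, x along the handle. Inside 114 (x) by 118 (y) mm; walls 4 mm thick, 30 mm high, outer faces at y = -63 and +63 mm (these meet the buffers). Flat runner flanges 4 mm thick at the bottom reach out to x = -78 and +78 mm and ride on the bin's rails.
- sieve_handle (a point): Middle of the orange handle bar, 86 mm above the sieve's origin. The bar runs along x, 20 mm wide in y, 16 mm tall, 114 mm free between its uprights. Grasp here from above, fingers closing along the sieve's y.
- sieve_screen (a point): Centre of the screen's top, 4 mm above the sieve's origin. Three flat bars along x, 18 mm wide, at y = -34, 0, +34 mm; beside and between them four open slots 16 mm wide. Slippery steel (friction about 0.45): the load lies still in gentle motion and slides only under jerks over about 5 m/s2 (40 to 80 mm strokes at a mean 0.3 m/s or more); a nut that has slid 9 mm off its bar drops.
- bin: Green steel catch bin, fixed, 172 (x) by 300 (y) mm. Origin: centre of its underside, z up. Rails along y on both sides, tops 60 mm above the origin, |x| 62 to 82 mm. Guide lips, 12 mm above the rails, inner faces at x = -82 and +82 mm: 4 mm play each side for the sieve. Open well for the nuts: |x| below 62 mm, |y| below 110 mm, floor at 6 mm.
- bin_rails (a point): Centre of the bin at rail height: the sieve's origin when it sits on the rails in the middle. On each end of the bin a dark clamp block carries a spring buffer, red at +y, yellow at -y. Each block was set by hand and is not measured: the sieve is free to slide from the middle between 20 and 40 mm (nominally 30) before it meets a buffer, different each side; find it by feel or sight.
- buffer_red (a joint): Compression in m of the red spring buffer at the bin's +y end (a red plate 44 mm wide, 68 to 88 mm above the bin's underside): 0 free, grows as it is pushed outwards. 2 N preload plus 2 N per mm, bottoms at 10 mm. A light press is 2 mm (6 N) or more; over 9 mm (20 N) counts as bottoming. Rail friction adds up to a few N at the wrist.
- buffer_yellow (a joint): Compression in m of the yellow spring buffer at the bin's -y end, like the red one but pushed towards the bin's -y.
- mat: Black rubber mat, fixed, 200 (x) by 180 (y) by 4 mm, on which the sieve starts and must end. Origin: centre of its underside; z up. The sieve may stand on it at any yaw.
- nut0: Small brass-coloured hex nut, 13 mm wide, 8 mm high, 10 g, lying flat on a bar of the sieve at the start; passes through the slots. Origin: centre of its underside.
- nut1: Small brass-coloured hex nut, 13 mm wide, 8 mm high, 10 g, lying flat on a bar of the sieve at the start; passes through the slots. Origin: centre of its underside.
- nut2: Small brass-coloured hex nut, 13 mm wide, 8 mm high, 10 g, lying flat on a bar of the sieve at the start; passes through the slots. Origin: centre of its underside.
- nut3: Small brass-coloured hex nut, 13 mm wide, 8 mm high, 10 g, lying flat on a bar of the sieve at the start; passes through the slots. Origin: centre of its underside.
- nut4: Small brass-coloured hex nut, 13 mm wide, 8 mm high, 10 g, lying flat on a bar of the sieve at the start; passes through the slots. Origin: centre of its underside.
- socket0: Dark steel pipe socket (short tube), 40 mm across, 26 mm high, 110 g, standing in the sieve; too big for the slots. Origin: centre of its underside.
- socket1: Dark steel pipe socket (short tube), 40 mm across, 26 mm high, 110 g, standing in the sieve; too big for the slots. Origin: centre of its underside.
- wire_brush: Hand brush, lying near the mat, on its +x side; leave it alone.
- chip_hammer: Hammer lying at the left of the bench; leave it alone.
- spray_can: Yellow can, 60 mm across and 170 mm tall, behind the work area; leave it alone.
- reducer: Aluminium pipe reducer (stepped cone), 80 mm across, 90 mm tall, at the right of the bench; leave it alone.
- pipe_shoe: Copper-brown half ring, 118 mm wide, 28 mm thick, lying near the bin, on its +x side; leave it alone.
Not all that is in view belongs to the job. Of the things that look like the sieve, the largest one is meant.

How it is judged (in metres and radians):
On the way, in this order (a step that is already met when the one before it is completed fails the run):
1. the sieve sits on the bin's rails between the guide lips with every nut and socket still aboard (x of sieve in the frame of bin between -0.007 and 0.007 m and y of sieve in the frame of bin between -0.06 and 0.06 m and z of sieve in the frame of bin between 0.056 and 0.065 m and angle between sieve's own z axis and vertical below 0.08 rad and x of nut0 in the frame of sieve between -0.062 and 0.062 m and y of nut0 in the frame of sieve between -0.062 and 0.062 m and z of nut0 in the frame of sieve between -0.001 and 0.03 m and x of nut1 in the frame of sieve between -0.062 and 0.062 m and y of nut1 in the frame of sieve between -0.062 and 0.062 m and z of nut1 in the frame of sieve between -0.001 and 0.03 m and x of nut2 in the frame of sieve between -0.062 and 0.062 m and y of nut2 in the frame of sieve between -0.062 and 0.062 m and z of nut2 in the frame of sieve between -0.001 and 0.03 m and x of nut3 in the frame of sieve between -0.062 and 0.062 m and y of nut3 in the frame of sieve between -0.062 and 0.062 m and z of nut3 in the frame of sieve between -0.001 and 0.03 m and x of nut4 in the frame of sieve between -0.062 and 0.062 m and y of nut4 in the frame of sieve between -0.062 and 0.062 m and z of nut4 in the frame of sieve between -0.001 and 0.03 m and x of socket0 in the frame of sieve between -0.062 and 0.062 m and y of socket0 in the frame of sieve between -0.062 and 0.062 m and z of socket0 in the frame of sieve between -0.001 and 0.03 m and x of socket1 in the frame of sieve between -0.062 and 0.062 m and y of socket1 in the frame of sieve between -0.062 and 0.062 m and z of socket1 in the frame of sieve between -0.001 and 0.03 m), for 0.2 s.
2. on the rails, the sieve has pressed the red buffer lightly (at least 2 mm) (x of sieve in the frame of bin between -0.007 and 0.007 m and y of sieve in the frame of bin between -0.06 and 0.06 m and z of sieve in the frame of bin between 0.056 and 0.065 m and angle between sieve's own z axis and vertical below 0.08 rad and value of joint buffer_red above 0.002 m), for 0.05 s.
3. then, on the rails, it has pressed the yellow buffer lightly (at least 2 mm) (x of sieve in the frame of bin between -0.007 and 0.007 m and y of sieve in the frame of bin between -0.06 and 0.06 m and z of sieve in the frame of bin between 0.056 and 0.065 m and angle between sieve's own z axis and vertical below 0.08 rad and value of joint buffer_yellow above 0.002 m), for 0.05 s.
4. all five nuts have dropped into the bin while the sieve is on the rails (x of sieve in the frame of bin between -0.007 and 0.007 m and y of sieve in the frame of bin between -0.06 and 0.06 m and z of sieve in the frame of bin between 0.056 and 0.065 m and angle between sieve's own z axis and vertical below 0.08 rad and x of nut0 in the frame of bin between -0.065 and 0.065 m and y of nut0 in the frame of bin between -0.115 and 0.115 m and z of nut0 in the frame of bin between 0 and 0.045 m and x of nut1 in the frame of bin between -0.065 and 0.065 m and y of nut1 in the frame of bin between -0.115 and 0.115 m and z of nut1 in the frame of bin between 0 and 0.045 m and x of nut2 in the frame of bin between -0.065 and 0.065 m and y of nut2 in the frame of bin between -0.115 and 0.115 m and z of nut2 in the frame of bin between 0 and 0.045 m and x of nut3 in the frame of bin between -0.065 and 0.065 m and y of nut3 in the frame of bin between -0.115 and 0.115 m and z of nut3 in the frame of bin between 0 and 0.045 m and x of nut4 in the frame of bin between -0.065 and 0.065 m and y of nut4 in the frame of bin between -0.115 and 0.115 m and z of nut4 in the frame of bin between 0 and 0.045 m), for 0.2 s.
At the end, for the whole second after the job is handed in: All five nuts lie in the bin's well below the rails; the sieve stands flat (within 0.06 rad) and still on the mat, its centre within 40 mm of the mat's centre, with both sockets inside it (horizontal distance between sieve and mat below 0.04 m and z of sieve in the frame of mat between 0.001 and 0.008 m and angle between sieve's own z axis and vertical below 0.06 rad and linear speed of sieve below 0.02 m/s and x of nut0 in the frame of bin between -0.065 and 0.065 m and y of nut0 in the frame of bin between -0.115 and 0.115 m and z of nut0 in the frame of bin between 0 and 0.045 m and x of nut1 in the frame of bin between -0.065 and 0.065 m and y of nut1 in the frame of bin between -0.115 and 0.115 m and z of nut1 in the frame of bin between 0 and 0.045 m and x of nut2 in the frame of bin between -0.065 and 0.065 m and y of nut2 in the frame of bin between -0.115 and 0.115 m and z of nut2 in the frame of bin between 0 and 0.045 m and x of nut3 in the frame of bin between -0.065 and 0.065 m and y of nut3 in the frame of bin between -0.115 and 0.115 m and z of nut3 in the frame of bin between 0 and 0.045 m and x of nut4 in the frame of bin between -0.065 and 0.065 m and y of nut4 in the frame of bin between -0.115 and 0.115 m and z of nut4 in the frame of bin between 0 and 0.045 m and x of socket0 in the frame of sieve between -0.062 and 0.062 m and y of socket0 in the frame of sieve between -0.062 and 0.062 m and z of socket0 in the frame of sieve between -0.001 and 0.03 m and x of socket1 in the frame of sieve between -0.062 and 0.062 m and y of socket1 in the frame of sieve between -0.062 and 0.062 m and z of socket1 in the frame of sieve between -0.001 and 0.03 m); the robot touches nothing.
It fails at once if a spring buffer is bottomed (pressed more than 9 mm) (value of joint any of buffer_red, buffer_yellow above 0.009 m).
It fails at once if the sieve is pressed or banged on the bin with more than 60 N (contact force between sieve and bin above 60 N).
It fails at once if a nut or socket falls on the bench outside bin and sieve ((not (x of nut0 in the frame of bin between -0.065 and 0.065 m and y of nut0 in the frame of bin between -0.115 and 0.115 m and z of nut0 in the frame of bin between 0 and 0.045 m) and height (world z) of nut0 below 0.003 m) or (not (x of nut1 in the frame of bin between -0.065 and 0.065 m and y of nut1 in the frame of bin between -0.115 and 0.115 m and z of nut1 in the frame of bin between 0 and 0.045 m) and height (world z) of nut1 below 0.003 m) or (not (x of nut2 in the frame of bin between -0.065 and 0.065 m and y of nut2 in the frame of bin between -0.115 and 0.115 m and z of nut2 in the frame of bin between 0 and 0.045 m) and height (world z) of nut2 below 0.003 m) or (not (x of nut3 in the frame of bin between -0.065 and 0.065 m and y of nut3 in the frame of bin between -0.115 and 0.115 m and z of nut3 in the frame of bin between 0 and 0.045 m) and height (world z) of nut3 below 0.003 m) or (not (x of nut4 in the frame of bin between -0.065 and 0.065 m and y of nut4 in the frame of bin between -0.115 and 0.115 m and z of nut4 in the frame of bin between 0 and 0.045 m) and height (world z) of nut4 below 0.003 m) or (not (x of socket0 in the frame of bin between -0.065 and 0.065 m and y of socket0 in the frame of bin between -0.115 and 0.115 m and z of socket0 in the frame of bin between 0 and 0.045 m) and height (world z) of socket0 below 0.003 m) or (not (x of socket1 in the frame of bin between -0.065 and 0.065 m and y of socket1 in the frame of bin between -0.115 and 0.115 m and z of socket1 in the frame of bin between 0 and 0.045 m) and height (world z) of socket1 below 0.003 m)).
It fails at once if another thing on the bench is moved by more than 25 mm (distance of any of wire_brush, chip_hammer, spray_can, reducer, pipe_shoe from where it was at the start of the episode above 0.025 m).
It also fails if it takes over 67 s, if anything falls off the work surface, if the arm or the gripper's body presses on something with over 40 N, if the wrist force passes 120 N, or if a joint passes its speed limit or range.

ROBOT

A 6-joint arm with a two-finger parallel gripper is mounted at the origin on the work surface. World frame = base frame: x ahead of the robot, y to its left, z up, the work surface at z = 0. Lengths are in mm, angles in rad, forces in N, time in s.
With the tool pointing down it reaches from about 275 to 750 mm from the base axis. Payload 10.2 kg.
Tool frame: the origin (TCP) lies at the very end of the fingers, on their centre line; the grasp point (between the pads) lies 19 mm behind it; z points along the fingers, y is the line along which they close (so a half turn about z gives the same grasp; the last joint's range is limited). The gripper opens to 85 mm and grips with 20 to 120 N. Pads are 22 mm wide; open, the fingers measure 114 mm over their backs; the gripper's body (76 mm by 85 mm) begins 54 mm behind the grasp point. The pads swing forward as they close: fully open they stand 13 mm farther back than shut.
Start: joints at [0.905, 0.313, 1.498, -0, 1.331, -0.223], TCP at [224.96, 474.367, 231.294] pointing down, gripper open.
Joint ranges: [-2.94, 2.94], [-0.97, 2.17], [0.19, 2.56], [-1.23, 4.37], [0.02, 3.11], [-2.88, 2.88]. Speed limits (rad/s): [2.39, 2.39, 3.01, 3.14, 3.14, 3.14].

INTERFACE

Orientations are given as a unit quaternion [w, x, y, z].
In Python, from rig import ctrl gives the robot as it stands.
- The arm moves only by the shell command python3 -m inch 'ROWS' [OPENING] [FORCE]. ROWS is text: rows parted by semicolons, each of 6 numbers parted by spaces: the shift along the tool's x, y, z in mm, then the turn, a rotation vector about the tool's x, y, z in units of 6 degrees (1.0 is 6 degrees). A call has exactly 10 rows; each row shifts and turns the commanded pose from where the row before left it, along the tool's axes as they then stand; what a row does not reach is not made up. A row lasts 1/12 s, in which the tool goes at most 41.7 mm and 7.16 degrees, less where a joint would pass 70% of its speed; a pose out of reach is approached as far as the arm can. A call with a gripper value outside its range is refused whole. OPENING is the opening, from 0 (shut) to 1 (fully open), set as the call begins (- or left out, the last holds). The fingers move at their own pace and stop on an object; FORCE is the grip in N (left out, the last holds). Time passes only in rows, so rows that do not move let the fingers close, or fill a call up. It gives the time, the measured TCP pose, the force, the opening and the grip force at its end, in the units of the state.
- ctrl.sense(): the state, without advancing time (a new reading comes with each control period).
- ctrl.capture(name): name is "scene" or "top" or "wrist"; returns a dict with "image" (480x640x3 uint8, red, green, blue), "intrinsics" (3x3 intrinsics, pixels), "rvec" (rotation vector, rad) and "tvec" (3), from world to camera coordinates, as OpenCV has them. Camera axes: x right, y down, z forward; pixel columns grow to the right and rows downward; lengths in mm; the calibration is good to about 2 mm. A picture is of the moment at which its call begins. There is no depth.
- ctrl.finish_job(): hands the job in; it is judged then, once.
The state is a dict: "time_s": time; "joints": joint angles; "dq": joint speeds; "tau": joint torques, N m; "eef_pos": TCP position; "ee_rot": TCP orientation; "force": force on the tool from outside, world axes, zero at the start; "wrist_torque": the same for the moment, N m; "grip_width": opening from 0.0 (shut) to 1.0 (fully open); "grip_force": force on a finger pad.
Only numpy, scipy, OpenCV 4.12 (cv2) and the standard library are available. Lean on these libraries where they do the work, as an engineer would, in place of code of your own. Each camera call takes 0.05 s, during which the arm holds its last target. There are 200 camera calls.

## Working session

There is one attempt and no reset: what is moved stays moved. The work goes in short steps, Python scripts to look and compute and a shell command to move; the robot and the scene stay as the last step left them, time stands still between calls to the robot, and variables do not carry over. Pictures are saved under pics/ and viewed, at most 10 in all, crops included, and the job is handed in when it is done.

```bash
ls; mkdir -p pics; python3 - <<'E'
from rig import ctrl
import cv2,json,pickle
s=ctrl.sense();print(s)
for n in("scene","top"):
    c=ctrl.capture(n);cv2.imwrite(f"pics/{n}0.png",c["image"][:,:,::-1]);pickle.dump(c,open(f"{n}.pkl","wb"));print(n,c["intrinsics"],c["rvec"],c["tvec"])
E
```

```text
pics
{'time_s': 0.0, 'joints': array([ 9.04615583e-01,  3.13416844e-01,  1.49845204e+00, -1.21492642e-05,
        1.33101735e+00, -2.23405777e-01]), 'dq': array([ 2.55633746e-03,  2.75446898e-04, -2.97116887e-05, -9.93590911e-05,
       -6.66347758e-04,  3.06710770e-04]), 'tau': array([ 2.55791947e-04, -4.12271690e+01, -2.59736019e+01, -1.06617611e-04,
        4.19959193e-03, -1.67533648e-05]), 'eef_pos': array([224.78177113, 474.14789681, 230.74641881]), 'ee_rot': array([-2.72968608e-04,  2.19581997e-01,  9.75593834e-01, -5.86394188e-04]), 'force': array([-0.44893782,  0.63780208,  0.6918332 ]), 'wrist_torque': array([ 0.03039827, -0.00191279, -0.01227827]), 'grip_force': 0.0, 'grip_width': 0.9995098609345962}
scene [[537.06437423   0.         319.07198331]
 [  0.         537.06437423 243.72178513]
 [  0.           0.           1.        ]] [ 1.11240681  2.14049365 -1.17576293] [ 316.25046641 -163.57014815 1877.09346883]
top [[565.24816191   0.         319.56557314]
 [  0.         565.24816191 239.03965831]
 [  0.           0.           1.        ]] [ 2.17654137 -2.20038425  0.06249605] [  14.33432164  533.50674153 1774.21930128]
```

View pics/top0.png

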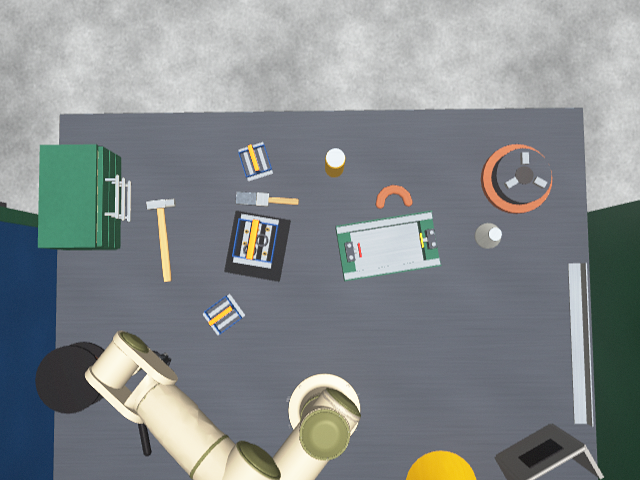

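View pics/scene0.png

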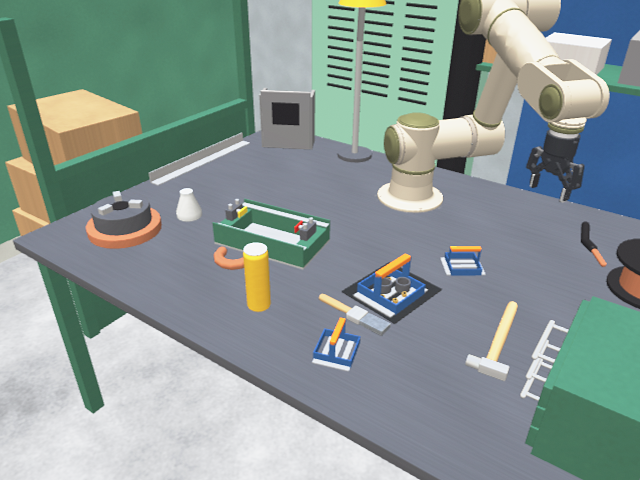

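The top view shows three lookalikes: (256,242), large and loaded on the black mat; (255,160), small; and (223,314), small. I choose (256,242). The bin is at (388,245), with the red buffer on the left and the yellow on the right. The scene view agrees: the loaded sieve is on the mat at (393,285). I'll check one close crop covering both.

```bash
cat > h.py <<'E'
import numpy as np,cv2
def ray(c,u,v,z):
    R,_=cv2.Rodrigues(np.array(c["rvec"],float));t=np.array(c["tvec"],float).ravel()
    d=R.T@np.linalg.solve(c["intrinsics"],[u,v,1.]);o=-R.T@t
    return o+d*(z-o[2])/d[2]
def proj(c,P):
    return cv2.projectPoints(np.array(P,float).reshape(-1,1,3),np.array(c["rvec"],float),np.array(c["tvec"],float),c["intrinsics"],None)[0].reshape(-1,2)
E
python3 - <<'E'
import pickle,cv2
im=pickle.load(open("top.pkl","rb"))["image"][:,:,::-1]
a=cv2.resize(im[200:290,215:300],None,fx=6,fy=6,interpolation=2)
b=cv2.resize(im[205:285,330:445],None,fx=6.9,fy=6.9,interpolation=2)
cv2.imwrite("pics/a.png",a);cv2.imwrite("pics/b.png",b);print(a.shape,b.shape)
E
```

```text
(540, 510, 3) (552, 794, 3)
```

View pics/a.png

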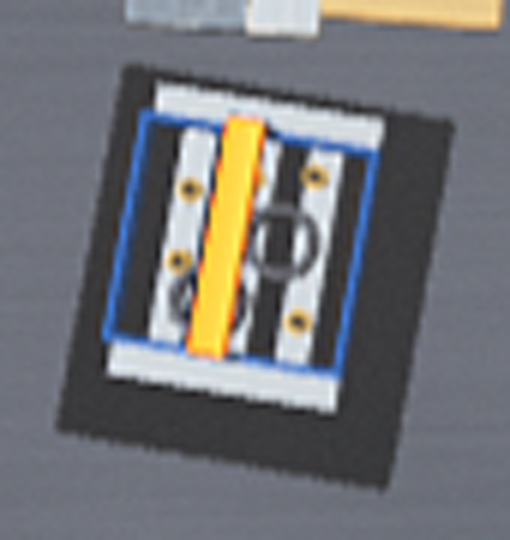

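View pics/b.png

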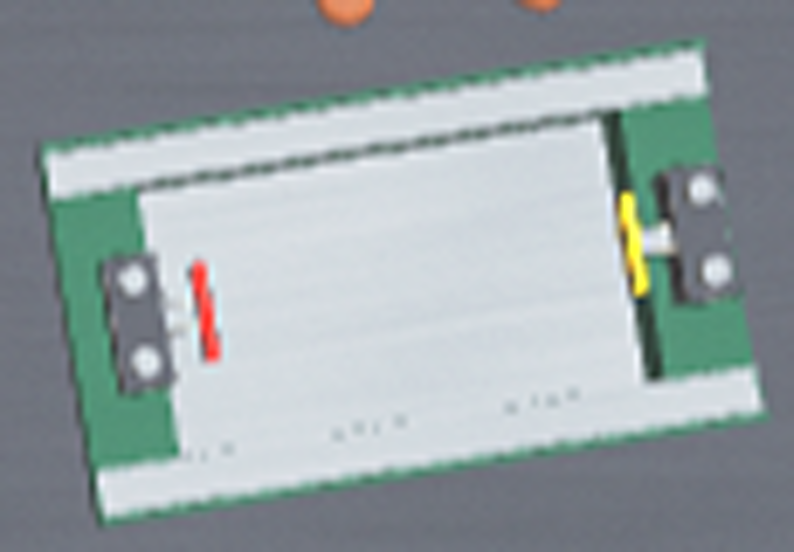

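The crop shows the chosen sieve carrying nuts and both sockets. Its handle runs (244,117) to (206,355). In the bin crop, the outer lip corners are (43,148), (703,42), (765,413), (103,522); red plate (205,311), yellow (634,245).

```bash
python3 - <<'E'
import pickle,numpy as np
from h import *
from rig import ctrl
c=pickle.load(open("top.pkl","rb"))
A=lambda p,z:ray(c,215+(p[0]+.5)/6-.5,200+(p[1]+.5)/6-.5,z)
B=lambda p,z:ray(c,330+(p[0]+.5)/6.9-.5,205+(p[1]+.5)/6.9-.5,z)
def rect(n,P):
    P=np.array(P);m=P.mean(0);print(n,m.round(1),"sides",np.linalg.norm(P-np.roll(P,-1,0),axis=1).round(0))
    l=(P[0]+P[3]-P[1]-P[2]);s=(P[0]+P[1]-P[2]-P[3]);print(" yaws +y-ish",np.degrees(np.arctan2(l[1],l[0])).round(1)," +x-ish",np.degrees(np.arctan2(s[1],s[0])).round(1));return m
rect("bin",[B(p,72) for p in[(43,148),(703,42),(765,413),(103,522)]])
rect("mat",[A(p,4) for p in[(125,65),(455,122),(385,490),(57,430)]])
rect("walls",[A(p,34+4) for p in[(147,110),(378,150),(340,373),(106,338)]])
h=[A(p,98) for p in[(244,117),(206,355)]];print("handle",(h[0]+h[1])/2,np.linalg.norm(h[0]-h[1]),np.degrees(np.arctan2(*(h[0]-h[1])[1::-1])))
r=B((205,311),78);y=B((634,245),78);print("red",r,"yel",y)
E
```

```text
bin [ 508.8 -201.4   72. ] sides [298. 167. 297. 168.]
 yaws +y-ish 98.6  +x-ish 8.3
mat [515.6 207.8   4. ] sides [179. 199. 177. 197.]
 yaws +y-ish 79.3  +x-ish -10.9
walls [531.5 210.5  38. ] sides [123. 118. 123. 121.]
 yaws +y-ish 80.2  +x-ish -10.2
handle [531.38670562 212.28995333  98.        ] 121.57666953432654 -9.268975276889115
red [ 496.07568264 -112.64045218   78.        ] yel [ 523.24287266 -302.995757     78.        ]
```

```bash
cat >> h.py <<'E'
def togo(s,x,y,z,yaw):
    """remaining shift in tool axes (after turning) and turn about tool z in units, tilt check"""
    from scipy.spatial.transform import Rotation as Ro
    q=np.array(s["ee_rot"]);R=Ro.from_quat(q[[1,2,3,0]]).as_matrix();p=np.array(s["eef_pos"])
    cur=np.degrees(np.arctan2(R[1,1],R[0,1]));a=np.radians(yaw)
    Y=np.array([np.cos(a),np.sin(a),0]);Z=np.array([0,0,-1.]);X=np.cross(Y,Z);d=np.array([x,y,z])-p
    print("t",s["time_s"],"pos",p.round(1),"yaw",cur.round(2),"tool shift",np.array([d@X,d@Y,d@Z]).round(1),"turn u",round(-(yaw-cur)/6,2),"tiltxy",R[:2,2].round(4),"F",np.round(s["force"],1),"grip",round(s["grip_width"],3),round(s["grip_force"],1))
E
python3 -m inch '0 0 5 0 0 -0.87; 0 0 5 0 0 -0.87; 0 0 5 0 0 -0.86; -34 -20 5 0 0 0; -34 -20 5 0 0 0; -34 -20 5 0 0 0; -34 -20 5 0 0 0; -34 -20 5 0 0 0; -34 -20 5 0 0 0; -34 -20 5 0 0 0' 1 60
python3 -c "
from h import *
from rig import ctrl
togo(ctrl.sense(),531.4,211.3,150,80.3)"
```

```text
time_s: 0.93
eef_pos: [436.8, 294.4, 180.9]
ee_rot: [-0.0, 0.085, 0.996, -0.0]
force: [0.6, 0.7, 0.0]
grip_width: 1.001
grip_force: 0.0
t 0.9333 pos [436.8 294.4 180.9] yaw 80.22 tool shift [-107.2  -66.    30.9] turn u -0.01 tiltxy [-0.0005 -0.0001] F [0.6 0.7 0. ] grip 1.001 0.0
```

```bash
python3 -m inch '-27 -17 5 0 0 0; -27 -17 5 0 0 0; -27 -17 5 0 0 0; -18 -11 5 0 0 0; -8 -4 5 0 0 0; 0 0 5 0 0 0; 0 0 0 0 0 0; 0 0 0 0 0 0; 0 0 0 0 0 0; 0 0 0 0 0 0'
python3 -c "
from h import *
from rig import ctrl
togo(ctrl.sense(),531.4,211.3,150,80.3)
c=ctrl.capture('wrist');cv2.imwrite('pics/w1.png',c['image'][:,:,::-1]);import pickle;pickle.dump(c,open('w1.pkl','wb'))"
```

```text
time_s: 1.77
eef_pos: [529.5, 213.7, 151.8]
ee_rot: [0.0, 0.084, 0.996, 0.0]
force: [-0.1, 0.0, -0.0]
grip_width: 0.999
grip_force: 0.0
t 1.7667 pos [529.5 213.7 151.8] yaw 80.31 tool shift [-2.3 -2.   1.8] turn u 0.0 tiltxy [0.0006 0.0002] F [-0.1  0.  -0. ] grip 0.999 0.0
```

View pics/w1.png

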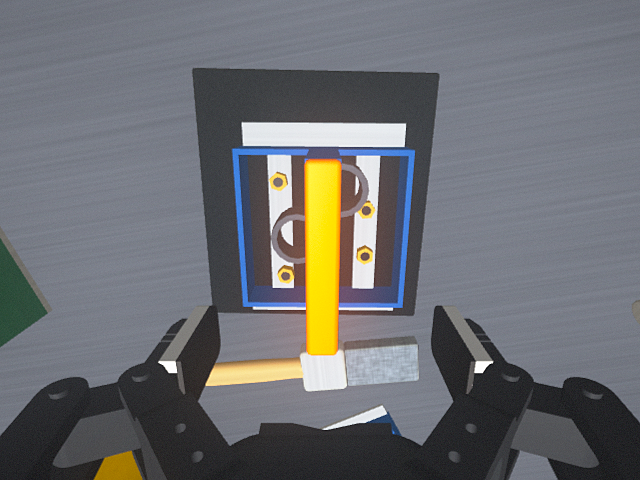

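The wrist view shows the sieve's outer wall-top corners at (233,150), (414,150), (403,307), (243,307), and the handle's top edges between (323,158) and (322.5,353).

```bash
python3 - <<'E'
import pickle
from h import *
c=pickle.load(open("w1.pkl","rb"))
P=np.array([ray(c,u,v,38) for u,v in[(233,150),(414,150),(403,307),(243,307)]]);print(P.round(1),P.mean(0))
for e in((1,0),(2,3)):
  d=P[e[0]]-P[e[1]];print(np.linalg.norm(d),np.degrees(np.arctan2(d[1],d[0])))
h=[ray(c,u,v,98) for u,v in[(323,158),(322.5,353)]];d=h[1]-h[0];print("h",(h[0]+h[1])/2,np.linalg.norm(d),np.degrees(np.arctan2(d[1],d[0])))
M=np.array([ray(c,u,v,4) for u,v in[(193,69),(439,73),(414,315),(215,312)]]);print("mat",M.round(1),M.mean(0))
E
```

```text
[[463.3 162.5  38. ]
 [483.9 283.2  38. ]
 [601.5 263.4  38. ]
 [580.6 140.9  38. ]] [532.30925302 212.49906232  38.        ]
122.42560156900532 80.2995663190698
124.30079121298432 80.30243145001245
h [531.18178468 212.72416439  98.        ] 119.24076543217551 -9.958498670710714
mat [[404.6 139.4   4. ]
 [437.1 313.4   4. ]
 [631.  277.    4. ]
 [598.3 103.8   4. ]] [517.75948193 208.39618193   4.        ]
```

```bash
python3 -m inch '-2 -1 12 0 0 0; 0 0 15 0 0 0; 0 0 15 0 0 0; 0 0 15 0 0 0; 0 0 13 0 0 0; 0 0 8 0 0 0; 0 0 3 0 0 0; 0 0 0 0 0 0; 0 0 0 0 0 0; 0 0 0 0 0 0'
python3 -c "
from h import *
from rig import ctrl
togo(ctrl.sense(),531.5,212.3,70,80.2)"
python3 -m inch '0 0 0 0 0 0; 0 0 0 0 0 0; 0 0 0 0 0 0; 0 0 0 0 0 0; 0 0 0 0 0 0; 0 0 0 0 0 0; 0 0 0 0 0 0; 0 0 0 0 0 0; 0 0 0 0 0 0; 0 0 0 0 0 0' 0 90
python3 -c "
from h import *
from rig import ctrl
togo(ctrl.sense(),531.5,212.3,70,80.2)"
```

```text
time_s: 2.65
eef_pos: [532.2, 211.6, 71.2]
ee_rot: [0.001, 0.085, 0.996, 0.0]
force: [-0.8, -0.3, 0.5]
grip_width: 0.999
grip_force: 0.0
t 2.65 pos [532.2 211.6  71.2] yaw 80.23 tool shift [0.8 0.5 1.2] turn u 0.01 tiltxy [0.0015 0.0003] F [-0.8 -0.3  0.5] grip 0.999 0.0
time_s: 3.48
eef_pos: [531.9, 211.5, 70.6]
ee_rot: [0.0, 0.085, 0.996, 0.0]
force: [-1.1, -0.9, 5.6]
grip_width: 0.218
grip_force: 89.1
t 3.4833 pos [531.9 211.5  70.6] yaw 80.23 tool shift [0.6 0.7 0.6] turn u 0.01 tiltxy [ 0.0004 -0.    ] F [-1.1 -0.9  5.6] grip 0.218 89.1
```

```bash
python3 -m inch '0 0 -2 0 0 0; 0 0 -5 0 0 0; 0 0 -9 0 0 0; 0 0 -13 0 0 0; 0 0 -16 0 0 0; 0 0 -18 0 0 0; 0 0 -18 0 0 0; 0 0 -15 0 0 0; 0 0 -11 0 0 0; 0 0 -6 0 0 0'
python3 -c "
from h import *
from rig import ctrl
togo(ctrl.sense(),509,-201,185,98.4)
s=ctrl.sense();print(s['wrist_torque'])"
```

```text
time_s: 4.32
eef_pos: [532.0, 211.6, 184.8]
ee_rot: [0.001, 0.085, 0.996, 0.0]
force: [0.5, -0.8, -5.8]
grip_width: 0.217
grip_force: 88.3
t 4.3167 pos [532.  211.6 184.8] yaw 80.23 tool shift [ 8.300e+01 -4.048e+02 -2.000e-01] turn u -3.03 tiltxy [0.0015 0.0003] F [ 0.5 -0.8 -5.8] grip 0.217 88.3
[ 0.00519366 -0.07125172 -0.05996292]
```

```bash
python3 -m inch '-0.5 -4 0 0 0 0; -1 -8 0 0 0 0; -1.5 -12 0 0 0 0; -2 -16 0 0 0 0; -2.5 -20 0 0 0 0; -3 -24 0 0 0 0; -3 -27 0 0 0 0; -3 -28 0 0 0 0; -3 -28 0 0 0 0; -3 -28 0 0 0 0'
python3 -m inch '-1 -28 0 0 0 -0.3; 0 -28 0 0 0 -0.3; 0 -27 0 0 0 -0.3; 1 -25 0 0 0 -0.3; 2 -22 0 0 0 -0.3; 2 -18 0 0 0 -0.3; 2 -14 0 0 0 -0.3; 2 -10 0 0 0 -0.3; 1 -6 0 0 0 -0.3; 0 -3 0 0 0 -0.3'
python3 -c "
from h import *
from rig import ctrl
togo(ctrl.sense(),509,-201,185,98.4)"
```

```text
time_s: 5.15
eef_pos: [519.9, 13.2, 182.5]
ee_rot: [-0.001, 0.085, 0.996, -0.0]
force: [0.2, -1.4, -6.4]
grip_width: 0.213
grip_force: 88.3
time_s: 5.98
eef_pos: [497.5, -166.4, 182.4]
ee_rot: [-0.001, -0.072, 0.997, 0.0]
force: [-0.2, 0.0, -6.7]
grip_width: 0.219
grip_force: 88.4
t 5.9833 pos [ 497.5 -166.4  182.4] yaw 98.21 tool shift [ -6.3 -35.9  -2.6] turn u -0.03 tiltxy [-0.0017  0.0005] F [-0.2  0.  -6.7] grip 0.219 88.4
```

```bash
python3 -m inch '-0.5 -2 0 0 0 0; -1 -4 2 0 0 0; -1 -6 3 0 0 0; -1 -7 4 0 0 0; -1 -7 4 0 0 0; -1 -5 4 0 0 0; -0.5 -3 3 0 0 0; 0 -1 2 0 0 0; 0 0 0 0 0 0; 0 0 0 0 0 0'
python3 -c "
from h import *
from rig import ctrl
togo(ctrl.sense(),509,-201,126.6,98.4)
import pickle
for n in('wrist','top'):
    c=ctrl.capture(n);pickle.dump(c,open(n+'2.pkl','wb'));cv2.imwrite('pics/%s2.png'%n,c['image'][:,:,::-1])"
```

```text
time_s: 6.82
eef_pos: [509.7, -198.3, 161.2]
ee_rot: [-0.0, -0.072, 0.997, 0.0]
force: [0.2, 0.3, -6.6]
grip_width: 0.22
grip_force: 88.3
t 6.8167 pos [ 509.7 -198.3  161.2] yaw 98.24 tool shift [ 1.1 -2.6 34.6] turn u -0.03 tiltxy [-0.0003  0.0002] F [ 0.2  0.3 -6.6] grip 0.22 88.3
```

View pics/wrist2.png

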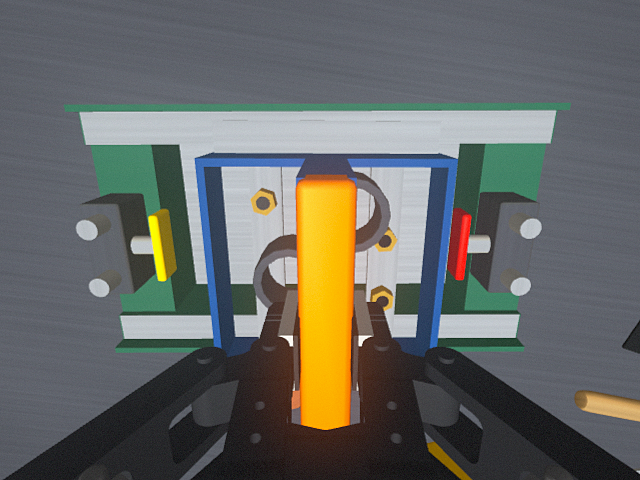

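The wrist view shows the sieve over the bin, load aboard. Lip outer-top corners are near (65,107), (570,105), (117,350), (523,350); yellow plate (162,245), red (462,244).

```bash
python3 - <<'E'
import pickle
from h import *
from scipy.optimize import least_squares
c=pickle.load(open("wrist2.pkl","rb"))
pix=np.array([(65,106),(570,104),(523,351),(117,351)])
loc=np.array([(-86,-150),(-86,150),(86,150),(86,-150)],float)
def W(p,l,z):
    a=p[2];R=np.array([[np.cos(a),-np.sin(a)],[np.sin(a),np.cos(a)]]);return np.c_[l@R.T+p[:2],np.full(len(l),z)]
f=lambda p:(proj(c,W(p,loc,72))-pix).ravel()
r=least_squares(f,[509,-201,.147]);print(r.x[:2],np.degrees(r.x[2]),f(r.x).round(1))
p=r.x
for n,u,v in(("red face",455,243),("yel",174,245)):
    w=ray(c,u,v,78);d=w[:2]-p[:2];a=p[2];print(n,w.round(1),"binframe",(d@[np.cos(a),np.sin(a)]).round(1),(d@[-np.sin(a),np.cos(a)]).round(1))
# sieve wall tops in bin frame, z = underside+34 ; underside = 161.2-66.6
a=p[2]
for n,u,v in(("TL",196,157),("TR",457,157)):
    w=ray(c,u,v,161.2-66.6+34);d=w[:2]-p[:2];print(n,(d@[np.cos(a),np.sin(a)]).round(1),(d@[-np.sin(a),np.cos(a)]).round(1))
d=np.array([509.7,-198.3])-p[:2];print("tcp binframe",d@[np.cos(a),np.sin(a)],d@[-np.sin(a),np.cos(a)])
E
```

```text
[ 511.21995327 -202.00462149] 8.40391280052695 [-1.9 -0.9  2.2 -0.6  1.2  1.5 -1.6  2.6]
red face [ 497.1 -115.1   78. ] binframe -1.3 88.0
yel [ 524.4 -294.4   78. ] binframe -0.5 -93.4
TL -61.5 -55.5
TR -61.2 65.7
tcp binframe -0.9621999410521688 3.8869846428397423
```

```bash
python3 -m inch '-0.5 -1 2 0 0 -0.03; 0 -2 4 0 0 0; 0 -1 5 0 0 0; 0 0 5 0 0 0; 0 0 5 0 0 0; 0 0 4 0 0 0; 0 0 3 0 0 0; 0 0 2 0 0 0; 0 0 0 0 0 0; 0 0 0 0 0 0'
python3 -c "
from h import *
from rig import ctrl
togo(ctrl.sense(),511.2,-202,126.6,98.4)"
python3 -m inch '0 0 1 0 0 0; 0 0 1 0 0 0; 0 0 0.5 0 0 0; 0 0 0.5 0 0 0; 0 0 0.5 0 0 0; 0 0 0 0 0 0; 0 0 0 0 0 0; 0 0 0 0 0 0; 0 0 0 0 0 0; 0 0 0 0 0 0'
python3 -c "
from h import *
from rig import ctrl
togo(ctrl.sense(),511.2,-202,126.6,98.4)"
```

```text
time_s: 7.75
eef_pos: [510.9, -202.4, 131.4]
ee_rot: [0.0, -0.073, 0.997, -0.0]
force: [1.3, 1.3, -6.9]
grip_width: 0.22
grip_force: 88.4
t 7.75 pos [ 510.9 -202.4  131.4] yaw 98.41 tool shift [-0.4  0.4  4.8] turn u 0.0 tiltxy [ 0.0001 -0.0001] F [ 1.3  1.3 -6.9] grip 0.22 88.4
time_s: 8.58
eef_pos: [510.8, -202.4, 127.8]
ee_rot: [0.0, -0.073, 0.997, -0.0]
force: [0.7, 0.3, -6.1]
grip_width: 0.22
grip_force: 88.3
t 8.5833 pos [ 510.8 -202.4  127.8] yaw 98.41 tool shift [-0.5  0.3  1.2] turn u 0.0 tiltxy [ 0.     -0.0001] F [ 0.7  0.3 -6.1] grip 0.22 88.3
```

```bash
python3 -m inch '0 0 0.3 0 0 0; 0 0 0.3 0 0 0; 0 0 0.3 0 0 0; 0 0 0.3 0 0 0; 0 0 0.3 0 0 0; 0 0 0 0 0 0; 0 0 0 0 0 0; 0 0 0 0 0 0; 0 0 0 0 0 0; 0 0 0 0 0 0'
python3 -c "
from h import *
from rig import ctrl
togo(ctrl.sense(),511.2,-202,126.6,98.4)"
```

```text
time_s: 9.42
eef_pos: [510.8, -202.4, 126.6]
ee_rot: [0.0, -0.073, 0.997, -0.0]
force: [-3.3, 1.4, 1.9]
grip_width: 0.216
grip_force: 89.2
t 9.4167 pos [ 510.8 -202.4  126.6] yaw 98.41 tool shift [-0.4  0.3  0. ] turn u 0.0 tiltxy [ 0.0002 -0.0001] F [-3.3  1.4  1.9] grip 0.216 89.2
```

```bash
python3 -m inch '0 1 0 0 0 0; 0 2 0 0 0 0; 0 2 0 0 0 0; 0 2 0 0 0 0; 0 2 0 0 0 0; 0 2 0 0 0 0; 0 2 0 0 0 0; 0 2 0 0 0 0; 0 2 0 0 0 0; 0 1 0 0 0 0'
python3 -c "
from h import *
from rig import ctrl
togo(ctrl.sense(),511.2,-202,126.6,98.4)"
python3 -m inch '0 1 0 0 0 0; 0 1 0 0 0 0; 0 1 0 0 0 0; 0 1 0 0 0 0; 0 0 0 0 0 0; 0 0 0 0 0 0; 0 0 0 0 0 0; 0 0 0 0 0 0; 0 0 0 0 0 0; 0 0 0 0 0 0'
python3 -c "
from h import *
from rig import ctrl
togo(ctrl.sense(),511.2,-202,126.6,98.4)"
```

```text
time_s: 10.25
eef_pos: [508.3, -184.5, 126.6]
ee_rot: [0.0, -0.073, 0.997, -0.0]
force: [1.1, -4.8, 1.4]
grip_width: 0.213
grip_force: 89.4
t 10.25 pos [ 508.3 -184.5  126.6] yaw 98.42 tool shift [ -0.3 -17.7   0. ] turn u 0.0 tiltxy [ 0.0007 -0.0006] F [ 1.1 -4.8  1.4] grip 0.213 89.4
time_s: 11.08
eef_pos: [507.8, -180.6, 126.6]
ee_rot: [0.0, -0.073, 0.997, -0.0]
force: [0.4, -4.3, 6.1]
grip_width: 0.223
grip_force: 90.0
t 11.0833 pos [ 507.8 -180.6  126.6] yaw 98.41 tool shift [ -0.3 -21.6  -0. ] turn u 0.0 tiltxy [ 0.0006 -0.0002] F [ 0.4 -4.3  6.1] grip 0.223 90.0
```

```bash
python3 -m inch '0 1 0 0 0 0; 0 1 0 0 0 0; 0 1 0 0 0 0; 0 0 0 0 0 0; 0 0 0 0 0 0; 0 0 0 0 0 0; 0 0 0 0 0 0; 0 0 0 0 0 0; 0 0 0 0 0 0; 0 0 0 0 0 0'
python3 -c "
from h import *
from rig import ctrl
togo(ctrl.sense(),511.2,-202,126.6,98.4)"
python3 -m inch '0 1 0 0 0 0; 0 1 0 0 0 0; 0 0 0 0 0 0; 0 0 0 0 0 0; 0 0 0 0 0 0; 0 0 0 0 0 0; 0 0 0 0 0 0; 0 0 0 0 0 0; 0 0 0 0 0 0; 0 0 0 0 0 0'
python3 -c "
from h import *
from rig import ctrl
togo(ctrl.sense(),511.2,-202,126.6,98.4)"
```

```text
time_s: 11.92
eef_pos: [507.4, -178.0, 126.6]
ee_rot: [0.0, -0.073, 0.997, -0.0]
force: [1.1, -5.4, 4.9]
grip_width: 0.218
grip_force: 89.9
t 11.9167 pos [ 507.4 -178.   126.6] yaw 98.41 tool shift [ -0.3 -24.3   0. ] turn u 0.0 tiltxy [ 0.0008 -0.0008] F [ 1.1 -5.4  4.9] grip 0.218 89.9
time_s: 12.75
eef_pos: [507.2, -176.6, 126.7]
ee_rot: [0.001, -0.073, 0.997, -0.001]
force: [1.8, -8.4, 3.5]
grip_width: 0.217
grip_force: 89.9
t 12.75 pos [ 507.2 -176.6  126.7] yaw 98.41 tool shift [ -0.2 -25.8   0.1] turn u 0.0 tiltxy [ 0.0012 -0.0019] F [ 1.8 -8.4  3.5] grip 0.217 89.9
```

```bash
python3 -m inch '0 0.8 0 0 0 0; 0 0.7 0 0 0 0; 0 0 0 0 0 0; 0 0 0 0 0 0; 0 0 0 0 0 0; 0 0 0 0 0 0; 0 0 0 0 0 0; 0 0 0 0 0 0; 0 0 0 0 0 0; 0 0 0 0 0 0'
python3 -c "
from h import *
from rig import ctrl
togo(ctrl.sense(),511.2,-202,126.6,98.4)"
python3 -m inch '0 0.8 0 0 0 0; 0 0.7 0 0 0 0; 0 0 0 0 0 0; 0 0 0 0 0 0; 0 0 0 0 0 0; 0 0 0 0 0 0; 0 0 0 0 0 0; 0 0 0 0 0 0; 0 0 0 0 0 0; 0 0 0 0 0 0'
python3 -c "
from h import *
from rig import ctrl
togo(ctrl.sense(),511.2,-202,126.6,98.4)"
```

```text
time_s: 13.58
eef_pos: [507.1, -175.4, 126.8]
ee_rot: [0.001, -0.073, 0.997, -0.001]
force: [2.7, -9.3, 3.2]
grip_width: 0.218
grip_force: 89.8
t 13.5833 pos [ 507.1 -175.4  126.8] yaw 98.41 tool shift [ -0.2 -26.9   0.2] turn u 0.0 tiltxy [ 0.0016 -0.0027] F [ 2.7 -9.3  3.2] grip 0.218 89.8
time_s: 14.42
eef_pos: [506.9, -174.3, 126.9]
ee_rot: [0.001, -0.073, 0.997, -0.002]
force: [2.4, -11.8, 4.3]
grip_width: 0.215
grip_force: 89.9
t 14.4167 pos [ 506.9 -174.3  126.9] yaw 98.41 tool shift [ -0.2 -28.    0.3] turn u 0.0 tiltxy [ 0.0019 -0.0035] F [  2.4 -11.8   4.3] grip 0.215 89.9
```

```bash
python3 -m inch '0 0.8 0 0 0 0; 0 0.7 0 0 0 0; 0 0 0 0 0 0; 0 0 0 0 0 0; 0 0 0 0 0 0; 0 0 0 0 0 0; 0 0 0 0 0 0; 0 0 0 0 0 0; 0 0 0 0 0 0; 0 0 0 0 0 0'
python3 -c "
from h import *
from rig import ctrl
togo(ctrl.sense(),511.2,-202,126.6,98.4)
import pickle
c=ctrl.capture('wrist');pickle.dump(c,open('wrist3.pkl','wb'));cv2.imwrite('pics/wrist3.png',c['image'][:,:,::-1])"
```

```text
time_s: 15.25
eef_pos: [506.8, -173.2, 127.0]
ee_rot: [0.001, -0.073, 0.997, -0.002]
force: [2.2, -12.5, 4.7]
grip_width: 0.215
grip_force: 89.9
t 15.25 pos [ 506.8 -173.2  127. ] yaw 98.41 tool shift [ -0.1 -29.1   0.4] turn u 0.0 tiltxy [ 0.0022 -0.0043] F [  2.2 -12.5   4.7] grip 0.215 89.9
```

View pics/wrist3.png

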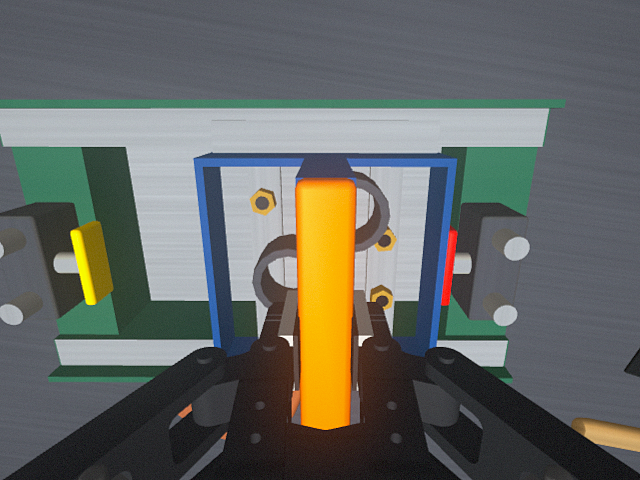

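The view shows the red plate (450,268) pressed against the sieve wall with its stem visibly shortened, load aboard. Estimated compression is about 4 mm. Next I slide to yellow.

```bash
python3 -m inch '0 -1 0 0 0 0; 0 -2 0 0 0 0; 0 -3 0 0 0 0; 0 -4 0 0 0 0; 0 -4 0 0 0 0; 0 -4 0 0 0 0; 0 -4 0 0 0 0; 0 -4 0 0 0 0; 0 -3 0 0 0 0; 0 -3 0 0 0 0'
python3 -m inch '0 -3 0 0 0 0; 0 -3 0 0 0 0; 0 -3 0 0 0 0; 0 -3 0 0 0 0; 0 -2 0 0 0 0; 0 -2 0 0 0 0; 0 -2 0 0 0 0; 0 -1 0 0 0 0; 0 0 0 0 0 0; 0 0 0 0 0 0'
python3 -c "
from h import *
from rig import ctrl
togo(ctrl.sense(),511.2,-202,126.6,98.4)"
python3 -m inch '0 -1 0 0 0 0; 0 -1 0 0 0 0; 0 -1 0 0 0 0; 0 -1 0 0 0 0; 0 0 0 0 0 0; 0 0 0 0 0 0; 0 0 0 0 0 0; 0 0 0 0 0 0; 0 0 0 0 0 0; 0 0 0 0 0 0'
python3 -c "
from h import *
from rig import ctrl
togo(ctrl.sense(),511.2,-202,126.6,98.4)"
```

```text
time_s: 16.13
eef_pos: [510.8, -200.9, 126.6]
ee_rot: [-0.0, -0.074, 0.997, 0.002]
force: [-1.6, 8.2, 11.1]
grip_width: 0.218
grip_force: 90.9
time_s: 16.97
eef_pos: [513.6, -219.8, 126.6]
ee_rot: [-0.0, -0.074, 0.997, 0.002]
force: [-1.0, 5.8, 10.3]
grip_width: 0.215
grip_force: 90.6
t 16.9667 pos [ 513.6 -219.8  126.6] yaw 98.44 tool shift [-0.2 18.  -0. ] turn u 0.01 tiltxy [-0.0006  0.0034] F [-1.   5.8 10.3] grip 0.215 90.6
time_s: 17.8
eef_pos: [514.2, -223.6, 126.6]
ee_rot: [-0.0, -0.074, 0.997, 0.002]
force: [-0.1, 6.7, 10.2]
grip_width: 0.219
grip_force: 90.7
t 17.8 pos [ 514.2 -223.6  126.6] yaw 98.44 tool shift [-0.2 21.8  0. ] turn u 0.01 tiltxy [-0.0007  0.0035] F [-0.1  6.7 10.2] grip 0.219 90.7
```

```bash
python3 -m inch '0 -1 -0.3 0 0 0; 0 -1 0 0 0 0; 0 -1 0 0 0 0; 0 -1 0 0 0 0; 0 -1 0 0 0 0; 0 -1 0 0 0 0; 0 0 0 0 0 0; 0 0 0 0 0 0; 0 0 0 0 0 0; 0 0 0 0 0 0'
python3 -c "
from h import *
from rig import ctrl
togo(ctrl.sense(),511.2,-202,126.6,98.4)"
python3 -m inch '0 -1 0 0 0 0; 0 -1 0 0 0 0; 0 -1 0 0 0 0; 0 0 0 0 0 0; 0 0 0 0 0 0; 0 0 0 0 0 0; 0 0 0 0 0 0; 0 0 0 0 0 0; 0 0 0 0 0 0; 0 0 0 0 0 0'
python3 -c "
from h import *
from rig import ctrl
togo(ctrl.sense(),511.2,-202,126.6,98.4)"
```

```text
time_s: 18.63
eef_pos: [514.9, -229.7, 126.6]
ee_rot: [-0.0, -0.074, 0.997, 0.002]
force: [-1.3, 5.8, 8.0]
grip_width: 0.217
grip_force: 90.4
t 18.6333 pos [ 514.9 -229.7  126.6] yaw 98.44 tool shift [-0.3 27.9  0. ] turn u 0.01 tiltxy [-0.001   0.0036] F [-1.3  5.8  8. ] grip 0.217 90.4
time_s: 19.47
eef_pos: [515.4, -232.6, 126.6]
ee_rot: [-0.0, -0.074, 0.997, 0.002]
force: [-0.4, 5.7, 8.6]
grip_width: 0.213
grip_force: 90.4
t 19.4667 pos [ 515.4 -232.6  126.6] yaw 98.44 tool shift [-0.3 30.9  0. ] turn u 0.01 tiltxy [-0.001   0.0036] F [-0.4  5.7  8.6] grip 0.213 90.4
```

```bash
python3 -m inch '0 -1 0 0 0 0; 0 -1 0 0 0 0; 0 -1 0 0 0 0; 0 0 0 0 0 0; 0 0 0 0 0 0; 0 0 0 0 0 0; 0 0 0 0 0 0; 0 0 0 0 0 0; 0 0 0 0 0 0; 0 0 0 0 0 0'
python3 -c "
from h import *
from rig import ctrl
togo(ctrl.sense(),511.2,-202,126.6,98.4)"
python3 -m inch '0 -1 0 0 0 0; 0 -1 0 0 0 0; 0 0 0 0 0 0; 0 0 0 0 0 0; 0 0 0 0 0 0; 0 0 0 0 0 0; 0 0 0 0 0 0; 0 0 0 0 0 0; 0 0 0 0 0 0; 0 0 0 0 0 0'
python3 -c "
from h import *
from rig import ctrl
togo(ctrl.sense(),511.2,-202,126.6,98.4)"
```

```text
time_s: 20.3
eef_pos: [515.8, -235.6, 126.6]
ee_rot: [-0.0, -0.074, 0.997, 0.002]
force: [-0.8, 6.5, 7.2]
grip_width: 0.217
grip_force: 90.4
t 20.3 pos [ 515.8 -235.6  126.6] yaw 98.44 tool shift [-0.3 33.9  0. ] turn u 0.01 tiltxy [-0.001   0.0036] F [-0.8  6.5  7.2] grip 0.217 90.4
time_s: 21.13
eef_pos: [516.1, -237.2, 126.6]
ee_rot: [-0.0, -0.074, 0.997, 0.002]
force: [-1.0, 7.0, 7.8]
grip_width: 0.221
grip_force: 90.6
t 21.1333 pos [ 516.1 -237.2  126.6] yaw 98.45 tool shift [-0.3 35.6  0. ] turn u 0.01 tiltxy [-0.0012  0.0041] F [-1.   7.   7.8] grip 0.221 90.6
```

```bash
python3 -m inch '0 -1 0 0 0 0; 0 -1 0 0 0 0; 0 0 0 0 0 0; 0 0 0 0 0 0; 0 0 0 0 0 0; 0 0 0 0 0 0; 0 0 0 0 0 0; 0 0 0 0 0 0; 0 0 0 0 0 0; 0 0 0 0 0 0'
python3 -c "
from h import *
from rig import ctrl
togo(ctrl.sense(),511.2,-202,126.6,98.4)"
python3 -m inch '0 -1 0 0 0 0; 0 -1 0 0 0 0; 0 0 0 0 0 0; 0 0 0 0 0 0; 0 0 0 0 0 0; 0 0 0 0 0 0; 0 0 0 0 0 0; 0 0 0 0 0 0; 0 0 0 0 0 0; 0 0 0 0 0 0'
python3 -c "
from h import *
from rig import ctrl
togo(ctrl.sense(),511.2,-202,126.6,98.4)
import pickle
c=ctrl.capture('wrist');pickle.dump(c,open('wrist4.pkl','wb'));cv2.imwrite('pics/wrist4.png',c['image'][:,:,::-1])"
```

```text
time_s: 21.97
eef_pos: [516.3, -238.6, 126.7]
ee_rot: [-0.001, -0.074, 0.997, 0.003]
force: [-2.3, 10.9, 11.3]
grip_width: 0.215
grip_force: 90.9
t 21.9667 pos [ 516.3 -238.6  126.7] yaw 98.45 tool shift [-0.3 36.9  0.1] turn u 0.01 tiltxy [-0.0017  0.0054] F [-2.3 10.9 11.3] grip 0.215 90.9
time_s: 22.8
eef_pos: [516.5, -239.9, 126.8]
ee_rot: [-0.001, -0.074, 0.997, 0.003]
force: [-3.3, 13.6, 13.6]
grip_width: 0.218
grip_force: 91.2
t 22.8 pos [ 516.5 -239.9  126.8] yaw 98.46 tool shift [-0.3 38.3  0.2] turn u 0.01 tiltxy [-0.0021  0.0066] F [-3.3 13.6 13.6] grip 0.218 91.2
```

View pics/wrist4.png

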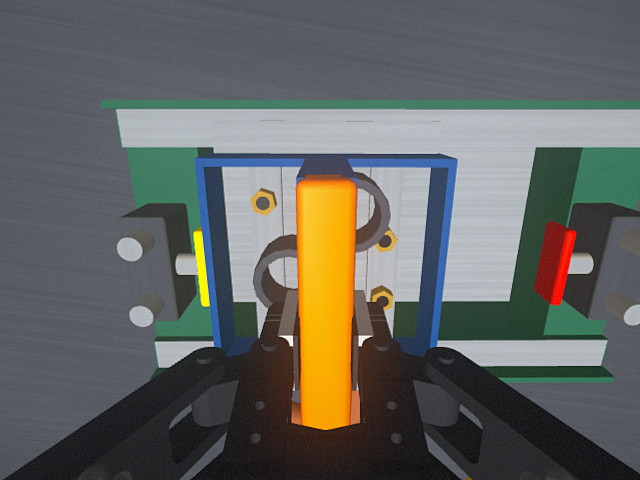

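The yellow plate (202,268) is in contact and its stem slightly shortened, about 2.5–3 mm. I'll press 1.5 mm more to be sure, then come back to the middle.

```bash
python3 -m inch '0 -1 -0.2 0 0 0; 0 -0.8 -0.1 0 0 0; 0 0 0 0 0 0; 0 0 0 0 0 0; 0 0 0 0 0 0; 0 0 0 0 0 0; 0 0 0 0 0 0; 0 0 0 0 0 0; 0 0 0 0 0 0; 0 0 0 0 0 0'
python3 -c "
from h import *
from rig import ctrl
togo(ctrl.sense(),511.2,-202,126.6,98.4)"
```

```text
time_s: 23.68
eef_pos: [516.7, -241.3, 127.0]
ee_rot: [-0.001, -0.074, 0.997, 0.004]
force: [-3.8, 15.8, 13.5]
grip_width: 0.221
grip_force: 91.2
t 23.6833 pos [ 516.7 -241.3  127. ] yaw 98.46 tool shift [-0.3 39.7  0.4] turn u 0.01 tiltxy [-0.0025  0.0076] F [-3.8 15.8 13.5] grip 0.221 91.2
```

```bash
python3 -m inch '0 1 0 0 0 0; 0 3 -0.3 0 0 0; 0 4 -0.3 0 0 0; 0 5 0 0 0 0; 0 6 0 0 0 0; 0 5 0 0 0 0; 0 4 0 0 0 0; 0 3 0 0 0 0; 0 1 0 0 0 0; 0 0 0 0 0 0'
python3 -c "
from h import *
from rig import ctrl
togo(ctrl.sense(),511.2,-202,126.6,98.4)"
```

```text
time_s: 24.52
eef_pos: [512.3, -213.2, 127.3]
ee_rot: [-0.0, -0.073, 0.997, 0.0]
force: [0.5, 0.7, -6.2]
grip_width: 0.219
grip_force: 88.4
t 24.5167 pos [ 512.3 -213.2  127.3] yaw 98.43 tool shift [-0.6 11.2  0.7] turn u 0.0 tiltxy [-0.0006  0.0005] F [ 0.5  0.7 -6.2] grip 0.219 88.4
```

```bash
python3 -m inch '0 -4 0.4 0 0 0; 0 -6 0.4 0 0 0; 0 -2 0 0 0 0; 0 0 0 0 0 0; 0 36 0 0 0 0; 0 0 0 0 0 0; 0 -36 0 0 0 0; 0 0 0 0 0 0; 0 36 0 0 0 0; 0 0 0 0 0 0'
python3 -c "
from h import *
from rig import ctrl
togo(ctrl.sense(),511.2,-202,126.6,98.4)"
python3 -m inch '0 -36 0 0 0 0; 0 0 0 0 0 0; 0 36 0 0 0 0; 0 0 0 0 0 0; 0 -36 0 0 0 0; 0 0 0 0 0 0; 0 36 0 0 0 0; 0 0 0 0 0 0; 0 -36 0 0 0 0; 0 0 0 0 0 0'
python3 -c "
from h import *
from rig import ctrl
import pickle
togo(ctrl.sense(),511.2,-202,126.6,98.4)
c=ctrl.capture('wrist');pickle.dump(c,open('wrist5.pkl','wb'))
a,b=pickle.load(open('wrist4.pkl','rb'))['image'],c['image'];m=np.zeros((480,640),bool);m[170:320,215:295]=1;m[170:320,355:435]=1
f=lambda i:(((i[...,0]>150)&(i[...,1]>90)&(i[...,2]<70))&m).sum()
print('nut px before/after',f(a),f(b));cv2.imwrite('pics/wrist5.png',b[:,:,::-1])"
```

```text
time_s: 25.35
eef_pos: [508.4, -186.7, 126.8]
ee_rot: [-0.0, -0.074, 0.997, 0.001]
force: [0.2, 2.3, -4.4]
grip_width: 0.218
grip_force: 90.0
t 25.35 pos [ 508.4 -186.7  126.8] yaw 98.45 tool shift [ -0.6 -15.5   0.2] turn u 0.01 tiltxy [-0.0008  0.0021] F [ 0.2  2.3 -4.4] grip 0.218 90.0
time_s: 26.18
eef_pos: [515.0, -229.3, 127.4]
ee_rot: [0.001, -0.073, 0.997, -0.002]
force: [0.2, -4.4, -5.6]
grip_width: 0.213
grip_force: 93.2
t 26.1833 pos [ 515.  -229.3  127.4] yaw 98.35 tool shift [-0.2 27.6  0.8] turn u -0.01 tiltxy [ 0.0023 -0.0037] F [ 0.2 -4.4 -5.6] grip 0.213 93.2
nut px before/after 245 61
```

View pics/wrist5.png

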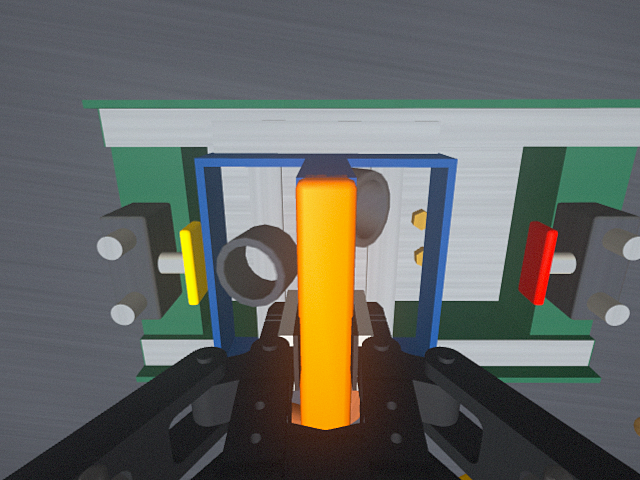

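The view shows both sockets aboard, shifted to (258,265) and (370,205). Two nuts at (420,219) and (420,257) already lie deep in the bin. The rest are not visible, so I keep shaking.

```bash
Z='import sys'
python3 -m inch '0 38 0.2 0 0 0; 0 0 0 0 0 0; 0 -38 0 0 0 0; 0 0 0 0 0 0; 0 38 0 0 0 0; 0 0 0 0 0 0; 0 -38 0 0 0 0; 0 0 0 0 0 0; 0 38 0 0 0 0; 0 0 0 0 0 0'
python3 -m inch '0 -38 0 0 0 0; 0 0 0 0 0 0; 0 38 0 0 0 0; 0 0 0 0 0 0; 0 -38 0 0 0 0; 0 0 0 0 0 0; 0 38 0 0 0 0; 0 0 0 0 0 0; 0 -38 0 0 0 0; 0 0 0 0 0 0'
python3 -m inch '0 38 0 0 0 0; 0 0 0 0 0 0; 0 -38 0 0 0 0; 0 0 0 0 0 0; 0 38 0 0 0 0; 0 0 0 0 0 0; 0 -38 0 0 0 0; 0 0 0 0 0 0; 0 38 0 0 0 0; 0 0 0 0 0 0'
python3 -m inch '0 -38 0 0 0 0; 0 0 0 0 0 0; 0 38 0 0 0 0; 0 0 0 0 0 0; 0 -38 0 0 0 0; 0 0 0 0 0 0; 0 38 0 0 0 0; 0 0 0 0 0 0; 0 0 0 0 0 0; 0 0 0 0 0 0'
cat > look.py <<'E'
import sys,pickle
from h import *
from rig import ctrl
s=ctrl.sense();togo(s,511.2,-202,126.6,98.4)
n=sys.argv[1];ims=[]
for k in('wrist','scene'):
    c=ctrl.capture(k);pickle.dump(c,open(f'{k}_{n}.pkl','wb'));ims.append(c['image'][:,:,::-1])
    i=cv2.cvtColor(c['image'],cv2.COLOR_RGB2HSV);m=cv2.inRange(i,(15,140,80),(26,255,255))
    _,_,st,ce=cv2.connectedComponentsWithStats(m)
    print(k,[(int(x),int(y),int(a[4])) for (x,y),a in list(zip(ce,st))[1:] if 5<a[4]<2000])
w=ims[0][100:380,90:610];q=cv2.resize(ims[1][190:270,200:345],None,fx=3.5,fy=3.5,interpolation=2)
o=np.zeros((w.shape[0]+q.shape[0],max(w.shape[1],q.shape[1]),3),np.uint8);o[:w.shape[0],:w.shape[1]]=w;o[w.shape[0]:,:q.shape[1]]=q
cv2.imwrite(f'pics/{n}.png',o);print(o.shape)
E
python3 look.py m1
```

```text
time_s: 27.07
eef_pos: [508.1, -184.5, 126.7]
ee_rot: [-0.0, -0.074, 0.997, 0.001]
force: [0.0, 1.0, -7.2]
grip_width: 0.219
grip_force: 93.3
time_s: 27.9
eef_pos: [514.9, -229.2, 127.1]
ee_rot: [0.001, -0.073, 0.997, -0.002]
force: [0.5, -0.4, -5.0]
grip_width: 0.216
grip_force: 94.3
time_s: 28.73
eef_pos: [508.1, -184.7, 126.7]
ee_rot: [-0.0, -0.074, 0.997, 0.001]
force: [-0.4, 3.1, -6.6]
grip_width: 0.218
grip_force: 94.5
time_s: 29.57
eef_pos: [508.7, -187.7, 126.6]
ee_rot: [-0.0, -0.074, 0.997, 0.0]
force: [0.1, 2.1, -2.4]
grip_width: 0.215
grip_force: 95.4
t 29.5667 pos [ 508.7 -187.7  126.6] yaw 98.43 tool shift [ -0.4 -14.5   0. ] turn u 0.01 tiltxy [-0.      0.0002] F [ 0.1  2.1 -2.4] grip 0.215 95.4
wrist [(290, 178, 112), (361, 219, 206), (120, 260, 1514), (362, 257, 127), (250, 283, 124), (610, 426, 401)]
scene [(268, 202, 79), (242, 212, 42), (465, 247, 90), (257, 282, 1239), (337, 329, 142)]
(560, 520, 3)
```

```bash
python3 -m inch '0 -1 0 0 0 0; 0 -3 0 0 0 0; 0 -5 0 0 0 0; 0 -6 0 0 0 0; 0 -6 0 0 0 0; 0 -5 0 0 0 0; 0 -4 0 0 0 0; 0 -3 0 0 0 0; 0 -1 0 0 0 0; 0 0 0 0 0 0'
python3 look.py m2
python3 - <<'E'
import pickle
from h import *
for n in('m1','m2'):
    c=pickle.load(open(f'wrist_{n}.pkl','rb'));i=cv2.cvtColor(c['image'],cv2.COLOR_RGB2HSV);m=cv2.inRange(i,(15,140,80),(26,255,255))
    _,_,st,ce=cv2.connectedComponentsWithStats(m)
    for (x,y),a in list(zip(ce,st))[1:]:
        if 15<a[4]<1000: print(n,(int(x),int(y)),a[2:5],ray(c,x,y,14)[:2].round(0))
E
```

```text
time_s: 30.5
eef_pos: [513.7, -222.0, 126.6]
ee_rot: [0.0, -0.073, 0.997, -0.0]
force: [-0.5, 0.2, 2.3]
grip_width: 0.216
grip_force: 96.0
t 30.5 pos [ 513.7 -222.   126.6] yaw 98.4 tool shift [-0.4 20.2  0. ] turn u 0.0 tiltxy [ 0.0004 -0.0008] F [-0.5  0.2  2.3] grip 0.216 96.0
wrist [(410, 220, 259), (183, 259, 1082), (413, 257, 255), (363, 275, 45), (295, 284, 37), (633, 427, 176), (463, 476, 72)]
scene [(382, 0, 15), (258, 199, 76), (241, 211, 21), (464, 247, 92), (257, 282, 1239), (337, 329, 142)]
(560, 520, 3)
m1 (290, 178) [ 11  14 112] [ 475. -217.]
m1 (361, 219) [ 12  20 206] [ 497. -163.]
m1 (362, 257) [  9  19 127] [ 525. -157.]
m1 (250, 283) [  9  18 124] [ 559. -237.]
m1 (610, 426) [ 53  21 401] [649.  84.]
m2 (410, 220) [ 20  19 259] [ 497. -162.]
m2 (413, 257) [ 19  20 255] [ 525. -154.]
m2 (363, 275) [ 4 15 45] [ 544. -188.]
m2 (295, 284) [ 5 10 37] [ 559. -238.]
m2 (633, 427) [ 15  20 176] [652.  70.]
m2 (463, 476) [15  8 72] [729. -61.]
```

```bash
cat > cnt.py <<'E'
import sys,pickle
from h import *
from rig import ctrl
togo(ctrl.sense(),511.2,-202,126.6,98.4)
c=ctrl.capture('wrist');pickle.dump(c,open(f'wrist_{sys.argv[1]}.pkl','wb'));cv2.imwrite(f'pics/{sys.argv[1]}.png',c['image'][:,:,::-1])
m=cv2.inRange(cv2.cvtColor(c['image'],cv2.COLOR_RGB2HSV),(15,140,60),(27,255,255))
_,_,st,ce=cv2.connectedComponentsWithStats(m)
for (x,y),a in list(zip(ce,st))[1:]:
    if 8<a[4]<1000: print((int(x),int(y)),a[2:5],ray(c,x,y,14)[:2].round(0))
E
python3 -m inch '0 1 0 0 0 0; 0 2 0 0 0 0; 0 3 0 0 0 0; 0 3 0 0 0 0; 0 2 0 0 0 0; 0 1 0 0 0 0; 0 0 0 0 0 0; 0 0 0 0 0 0; 0 0 0 0 0 0; 0 0 0 0 0 0'; python3 cnt.py n1
python3 -m inch '0 1 0 0 0 0; 0 2 0 0 0 0; 0 3 0 0 0 0; 0 4 0 0 0 0; 0 3 0 0 0 0; 0 2 0 0 0 0; 0 1 0 0 0 0; 0 0 0 0 0 0; 0 0 0 0 0 0; 0 0 0 0 0 0'; python3 cnt.py n2
```

```text
time_s: 31.43
eef_pos: [511.9, -209.2, 126.6]
ee_rot: [0.0, -0.073, 0.997, 0.0]
force: [-0.6, 2.1, 4.7]
grip_width: 0.214
grip_force: 96.4
t 31.4333 pos [ 511.9 -209.2  126.6] yaw 98.42 tool shift [-0.4  7.3  0. ] turn u 0.0 tiltxy [0.     0.0007] F [-0.6  2.1  4.7] grip 0.214 96.4
(400, 221) [ 2 11 11] [ 497. -156.]
(400, 258) [ 7 17 88] [ 525. -151.]
(357, 275) [ 9 18 81] [ 543. -179.]
(146, 284) [ 4 19 19] [ 574. -336.]
(623, 425) [ 30  21 271] [650.  74.]
(461, 475) [ 19   9 104] [726. -50.]
time_s: 32.32
eef_pos: [509.5, -193.4, 126.6]
ee_rot: [0.0, -0.073, 0.997, 0.0]
force: [0.1, -1.2, 5.5]
grip_width: 0.216
grip_force: 96.5
t 32.3167 pos [ 509.5 -193.4  126.6] yaw 98.41 tool shift [-0.4 -8.7  0. ] turn u 0.0 tiltxy [-0.      0.0006] F [ 0.1 -1.2  5.5] grip 0.216 96.5
(364, 219) [ 6 17 85] [ 497. -166.]
(110, 249) [2 9 9] [ 547. -347.]
(117, 285) [ 5 21 21] [ 575. -342.]
(612, 425) [ 47  21 373] [649.  81.]
(459, 476) [11  7 29] [726. -37.]
```

All five nuts are accounted for at floor depth, at (497,-163), (525,-156), (559,-237), (475,-217) and (544,-183). Lifting, then checking from above on the way.

```bash
python3 -m inch '0 0 -1 0 0 0; 0 0 -3 0 0 0; 0 0 -6 0 0 0; 0 0 -9 0 0 0; 0 0 -11 0 0 0; 0 0 -11 0 0 0; 0 0 -9 0 0 0; 0 0 -6 0 0 0; 0 0 -3 0 0 0; 0 0 -1 0 0 0'
python3 -m inch '0 3 0 0 0 0; 0 6 0 0 0 0; 0 10 0 0 0 0; 0 14 0 0 0 0; 0 18 0 0 0 0; 0 20 0 0 0 0; 0 22 0 0 0 0; 0 23 0 0 0 0; 0 23 0 0 0 0; 0 23 0 0 0 0'
python3 - <<'E'
from h import *
from rig import ctrl
togo(ctrl.sense(),517,208,185,80.2)
c=ctrl.capture('top');i=c['image']
cv2.imwrite('pics/last.png',cv2.resize(i[195:290,325:450],None,fx=6,fy=6,interpolation=2)[:,:,::-1])
m=cv2.inRange(cv2.cvtColor(i,cv2.COLOR_RGB2HSV),(12,90,60),(28,255,255))
_,_,st,ce=cv2.connectedComponentsWithStats(m)
for (x,y),a in list(zip(ce,st))[1:]:
    if 325<x<450 and 195<y<290: print((int(x),int(y)),a[2:5],ray(c,x,y,14)[:2].round(0))
E
```

```text
time_s: 33.2
eef_pos: [509.5, -193.7, 186.9]
ee_rot: [0.0, -0.073, 0.997, -0.0]
force: [0.0, 0.6, -6.5]
grip_width: 0.22
grip_force: 94.9
time_s: 34.03
eef_pos: [484.9, -31.2, 186.4]
ee_rot: [-0.0, -0.074, 0.997, 0.0]
force: [-0.3, -0.6, -6.0]
grip_width: 0.219
grip_force: 94.8
t 34.0333 pos [484.9 -31.2 186.4] yaw 98.44 tool shift [  9.1 241.2   1.4] turn u 3.04 tiltxy [-0.0004  0.0004] F [-0.3 -0.6 -6. ] grip 0.219 94.8
(395, 230) [ 4  4 11] [ 558. -233.]
(379, 235) [4 3 9] [ 544. -181.]
(420, 240) [ 5 14 15] [ 524. -311.]
(370, 241) [ 4  4 11] [ 525. -153.]
(373, 250) [ 4  3 11] [ 497. -161.]
(390, 256) [3 4 9] [ 476. -215.]
(335, 269) [ 7  8 46] [437. -42.]
```

View pics/last.png

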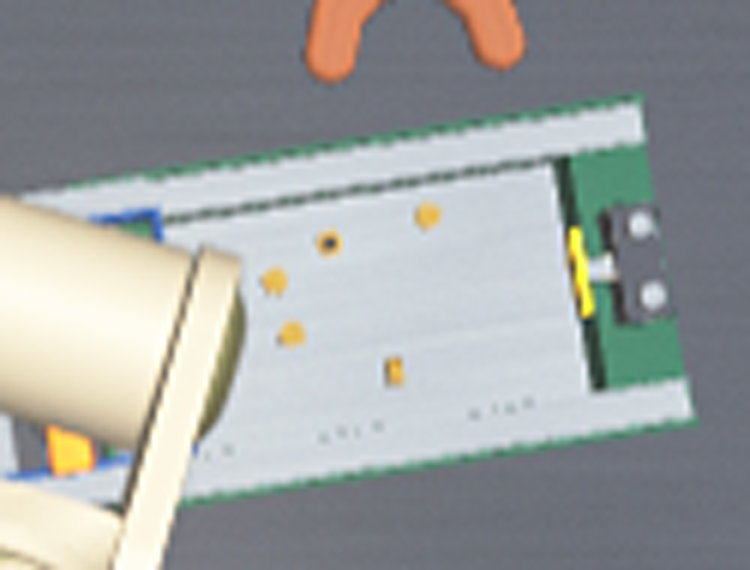

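All five nuts lie in the bin's well in this last view: (428,215), (329,243), (275,281), (291,334), (394,371). On to the mat.

```bash
python3 -m inch '0 4 0 0 0 0.3; 0 7 0 0 0 0.3; 0 11 0 0 0 0.3; 0 14 0 0 0 0.3; 0 16 0 0 0 0.3; 0 18 0 0 0 0.3; 0 18 0 0 0 0.3; 0 16 0 0 0 0.3; 0 14 0 0 0 0.3; 0 11 0 0 0 0.3'
python3 -c "
from h import *
from rig import ctrl
togo(ctrl.sense(),517,208,185,80.2)"
```

```text
time_s: 34.92
eef_pos: [486.6, 97.1, 186.4]
ee_rot: [-0.0, 0.084, 0.996, 0.0]
force: [-0.1, -0.7, -6.6]
grip_width: 0.218
grip_force: 94.8
t 34.9167 pos [486.6  97.1 186.4] yaw 80.4 tool shift [-11.  114.5   1.4] turn u 0.03 tiltxy [-0.0005  0.0004] F [-0.1 -0.7 -6.6] grip 0.218 94.8
```

```bash
python3 -m inch '-1 11 0 0 0 0; -1 13 0 0 0 0; -1 14 0 0 0 0; -1 14 0 0 0 0; -2 14 0 0 0 0; -1 13 0 0 0 0; -1 11 0 0 0 0; -1 8 0 0 0 0; -1 5 0 0 0 0; -1 3 0 0 0 0'
python3 -m inch '0 1 3 0 0 0; 0 0 6 0 0 0; 0 0 10 0 0 0; 0 0 14 0 0 0; 0 0 16 0 0 0; 0 0 16 0 0 0; 0 0 14 0 0 0; 0 0 11 0 0 0; 0 0 7 0 0 0; 0 0 3 0 0 0'
python3 -c "
from h import *
from rig import ctrl
togo(ctrl.sense(),517,208,70.6,80.2)"
```

```text
time_s: 35.75
eef_pos: [516.1, 198.3, 186.4]
ee_rot: [-0.0, 0.083, 0.997, -0.0]
force: [-0.1, 0.0, -6.1]
grip_width: 0.217
grip_force: 94.8
time_s: 36.58
eef_pos: [515.7, 198.5, 85.2]
ee_rot: [-0.001, 0.084, 0.996, -0.0]
force: [-0.3, 0.0, -6.2]
grip_width: 0.216
grip_force: 94.7
t 36.5833 pos [515.7 198.5  85.2] yaw 80.39 tool shift [ 0.4  9.6 14.6] turn u 0.03 tiltxy [-0.0018 -0.0003] F [-0.3  0.  -6.2] grip 0.216 94.7
```

```bash
python3 -m inch '0 1 1 0 0 0; 0 2 2 0 0 0; 0 3 3 0 0 0; 0 2 3 0 0 0; 0 1 2 0 0 0; 0 0 1 0 0 0; 0 0 0.5 0 0 0; 0 0 0.3 0 0 0; 0 0 0 0 0 0; 0 0 0 0 0 0'
python3 -c "
from h import *
from rig import ctrl
togo(ctrl.sense(),517,208,70.6,80.2)"
python3 -m inch '0 0 0.4 0 0 0; 0 0 0.4 0 0 0; 0 0 0.3 0 0 0; 0 0 0.3 0 0 0; 0 0 0.2 0 0 0; 0 0 0 0 0 0; 0 0 0 0 0 0; 0 0 0 0 0 0; 0 0 0 0 0 0; 0 0 0 0 0 0'
python3 -c "
from h import *
from rig import ctrl
togo(ctrl.sense(),517,208,70.6,80.2)"
```

```text
time_s: 37.42
eef_pos: [517.7, 207.6, 73.8]
ee_rot: [0.0, 0.084, 0.996, 0.0]
force: [-0.3, -0.2, -5.6]
grip_width: 0.214
grip_force: 94.8
t 37.4167 pos [517.7 207.6  73.8] yaw 80.41 tool shift [0.8 0.3 3.2] turn u 0.03 tiltxy [0.0002 0.    ] F [-0.3 -0.2 -5.6] grip 0.214 94.8
time_s: 38.25
eef_pos: [517.7, 207.6, 72.1]
ee_rot: [0.0, 0.084, 0.996, -0.0]
force: [-0.7, 0.0, -6.3]
grip_width: 0.215
grip_force: 94.8
t 38.25 pos [517.7 207.6  72.1] yaw 80.41 tool shift [0.7 0.2 1.5] turn u 0.03 tiltxy [ 0. -0.] F [-0.7  0.  -6.3] grip 0.215 94.8
```

```bash
python3 -m inch '0 0 0.4 0 0 0; 0 0 0.4 0 0 0; 0 0 0.4 0 0 0; 0 0 0.3 0 0 0; 0 0 0.3 0 0 0; 0 0 0 0 0 0; 0 0 0 0 0 0; 0 0 0 0 0 0; 0 0 0 0 0 0; 0 0 0 0 0 0'
python3 -c "
from h import *
from rig import ctrl
togo(ctrl.sense(),517,208,70.6,80.2)"
```

```text
time_s: 39.08
eef_pos: [517.7, 207.6, 70.6]
ee_rot: [0.0, 0.084, 0.997, -0.0]
force: [-4.4, -1.5, 3.8]
grip_width: 0.216
grip_force: 95.9
t 39.0833 pos [517.7 207.6  70.6] yaw 80.41 tool shift [0.7 0.2 0. ] turn u 0.04 tiltxy [ 0.0001 -0.    ] F [-4.4 -1.5  3.8] grip 0.216 95.9
```

```bash
python3 -m inch '0 0 0 0 0 0; 0 0 0 0 0 0; 0 0 0 0 0 0; 0 0 0 0 0 0; 0 0 0 0 0 0; 0 0 0 0 0 0; 0 0 0 0 0 0; 0 0 0 0 0 0; 0 0 0 0 0 0; 0 0 0 0 0 0' 1
python3 -m inch '0 0 -3 0 0 0; 0 0 -6 0 0 0; 0 0 -10 0 0 0; 0 0 -15 0 0 0; 0 0 -15 0 0 0; 0 0 -15 0 0 0; 0 0 -10 0 0 0; 0 0 -6 0 0 0; 0 0 0 0 0 0; 0 0 0 0 0 0'
python3 - <<'E'
import pickle
from h import *
from rig import ctrl
togo(ctrl.sense(),517,208,150,80.2)
c=ctrl.capture('wrist');i=c['image'];cv2.imwrite('pics/end.png',i[:,:,::-1])
# compare with the first wrist view: blue wall outline and mat (dark) extents
hsv=cv2.cvtColor(i,cv2.COLOR_RGB2HSV)
m=cv2.inRange(hsv,(100,120,60),(125,255,255));m[:100]=0;m[330:]=0;m[:,:200]=0;m[:,450:]=0
r=cv2.minAreaRect(cv2.findNonZero(m));b=cv2.boxPoints(r);P=np.array([ray(c,u,v,38) for u,v in b]);print("sieve",P.mean(0).round(1),r)
# circular sockets: dark-grey rings inside
g=cv2.medianBlur(cv2.cvtColor(i,cv2.COLOR_RGB2GRAY),5)[150:310,235:415]
h=cv2.HoughCircles(g,cv2.HOUGH_GRADIENT,1,30,param1=80,param2=15,minRadius=18,maxRadius=36);print(None if h is None else (h[0]+[235,150,0]).round())
E
```

```text
time_s: 39.92
eef_pos: [517.7, 207.6, 70.3]
ee_rot: [-0.0, 0.084, 0.996, 0.0]
force: [0.5, 0.1, -0.0]
grip_width: 0.999
grip_force: 0.0
time_s: 40.75
eef_pos: [517.6, 207.6, 150.2]
ee_rot: [-0.0, 0.084, 0.996, -0.0]
force: [-0.4, 0.3, 0.1]
grip_width: 1.0
grip_force: 0.0
t 40.75 pos [517.6 207.6 150.2] yaw 80.41 tool shift [0.6 0.3 0.2] turn u 0.03 tiltxy [-0.0002 -0.    ] F [-0.4  0.3  0.1] grip 1.0 0.0
sieve [517. 209.  38.] ((326.0, 224.0), (162.0, 184.0), 90.0)
[[326. 188.  33.]
 [330. 246.  28.]
 [378. 272.  35.]]
```

```bash
python3 -c "
from rig import ctrl
print(ctrl.finish_job())"
```

```text
the job is handed in; nothing more can be done
None
```

The job is handed in at about 41 s: both buffers were pressed lightly, red first (about 4 mm each by force and travel), all five nuts are in the bin, and the sieve is released about 1 mm from the mat's measured centre. I last saw the sockets aboard during shaking; I checked the final placement only by wall outline and gripper force.

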